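Stow the carton and the drum in the sorting crate

ROBOT

A 6-joint arm with a two-finger parallel gripper is mounted at the origin on the work surface. World frame = base frame: x ahead of the robot, y to its left, z up, the work surface at z = 0. Lengths are in m, angles in rad, forces in N, time in s.
With the tool pointing down it reaches from about 0.275 to 0.75 m from the base axis. Payload 10.2 kg.
Tool frame: the origin (TCP) lies at the very end of the fingers, on their centre line; the grasp point (between the pads) lies 19 mm behind it; z points along the fingers, y is the line along which they close (so a half turn about z gives the same grasp; the last joint's range is limited). The gripper opens to 88 mm and grips with 3 to 60 N. Pads are 18 mm wide; open, the fingers measure 123 mm over their backs; the gripper's body (75 mm by 187 mm) begins 45 mm behind the grasp point.
Start: joints at [-1.484, 0.313, 1.498, -0, 1.331, -0.223], TCP at [0.16, -0.5, 0.239] pointing down, gripper open.
Joint ranges: [-2.94, 2.94], [-0.97, 2.17], [0.19, 2.56], [-1.23, 4.37], [0.02, 3.11], [-2.88, 2.88]. Speed limits (rad/s): [2.39, 2.39, 3.01, 3.14, 3.14, 3.14].

INTERFACE

Orientations are given as a rotation vector (axis times angle).
In Python, from plant import bot gives the robot as it stands. The module is installed in compiled form; this text tells all that it offers.
- The arm moves only by the tool carry_out, never from a script. Its argument "moves" is a list of rows, each an object with "linear": the shift along the tool's x, y, z in units of 1000 mm (1.0 is 1000 mm), a list of three; "turn": the turn about the tool's z in units of 90 degrees (1.0 is 90 degrees); "hand": the finger opening in mm, from 0 to 88.1. In form: [{"linear": [dx, dy, dz], "turn": turn, "hand": hand}, ...]. A call has 1 to 10 rows; each row is the pose to reach, as a shift and turn from the pose commanded when the call began, along the tool's axes at that moment; what a row does not reach only later rows make up. A row lasts 1/10 s, in which the tool goes at most 50 mm and 8.59 degrees, less where a joint would pass 70% of its speed; a pose out of reach is approached as far as the arm can. A call with a number of a shift or a turn outside -1 to 1 is refused whole. A call with a gripper value outside its range is refused whole. The fingers move at their own pace and stop on an object; "squeeze" is the grip in N (left out, the last holds). Time passes only in rows, so rows that repeat a pose let the fingers close. It gives the time, the measured TCP pose, the force, the opening and the grip force at its end, in the units of the state.
- bot.get_obs(): the state, without advancing time (a new reading comes with each control period).
- bot.read_camera(name): name is "scene" or "top" or "wrist"; returns the picture (400x640x3 uint8, red, green, blue); there is no depth.
- bot.camera_model(name): a dict with "K" (3x3 intrinsics, pixels), "dist_coeffs" ([k1, k2, p1, p2, k3] as OpenCV has them; the pictures are not rectified), "pose" (4x4, takes a point from camera to world coordinates); the wrist camera has in their place "hand_eye" (4x4, takes a point from camera to tool coordinates, whose origin is the TCP and whose axes are the flange's). Camera axes: x right, y down, z forward; pixel columns grow to the right and rows downward; lengths in m; the calibration is good to about 2 mm. A picture is of the moment at which its call begins: read the wrist's pose just before it. camera_model takes no time and is no camera call.
- bot.job_done(): hands the job in; it is judged then, once.
The state is a dict: "time": time; "joint_positions": joint angles; "qvel": joint speeds; "tau": joint torques, N m; "tool_pos": TCP position; "orientation": TCP orientation; "wrist_force": force on the tool from outside, world axes, zero at the start; "wrist_torque": the same for the moment, N m; "finger_gap": finger opening in m; "gripper_force": force on a finger pad.
Only numpy, scipy, OpenCV 4.12 (cv2) and the standard library are available. Lean on these libraries where they do the work, as an engineer would, in place of code of your own. Each camera call takes 0.05 s, during which the arm holds its last target. There are 200 camera calls.

TASK

Slide the upright square carton and the round drum across the bench into the two bays of the grey sorting crate that are still empty, one to a bay, each pushed right home to the back panel. Keep both standing upright all the way, and leave the parcels already stowed and everything else on the bench where they are.

Things in the scene. Friction and masses are not known exactly. Their poses are not given: they have to be found in the camera images.
- crate: divided sorting crate, grey steel, fixed: four bays in a row, open in front (to the robot) and on top, no floor (things slide in on the bench). 484 mm wide; bays 110 deep, 116 wide inside, pitch 120; dividers 4 mm thick, 92 high; back panel 75 high. Origin: middle of the open front, on the bench; x points into the bays, y along the row to bay 1; turned up to 0.1 rad
- carton: upright square cardboard carton, 92 x 92 mm and 105 mm high, about 0.5 kg (0.35 to 0.7), too wide for the gripper; it slides on the bench. Origin: centre of its underside; z up, x and y along its sides
- drum: upright round fibreboard drum with steel lid, 92 mm across and 100 mm high, about 0.5 kg (0.35 to 0.7), too wide for the gripper; it slides on the bench. Origin: centre of its underside; z up
- stowed_tall: white parcel that already stands in one of the bays, 70 mm deep, 100 mm wide, 140 mm high. Origin: centre of its underside
- stowed_low: brown parcel that already stands in another of the bays, 90 mm deep, 98 mm wide, 68 mm high. Origin: centre of its underside
- bay1 (a point): bay 1 of the crate (bay 1 is at the robot's left, +y; bay 4 at its right): foot of the back panel's inner face, middle of the bay's width, on the bench (which has a thin dark liner there); axes as the crate's. A 92 mm thing touching the back panel has its centre 46 mm in front of this point (-x)
- bay2 (a point): bay 2 of the crate (bay 1 is at the robot's left, +y; bay 4 at its right): foot of the back panel's inner face, middle of the bay's width, on the bench (which has a thin dark liner there); axes as the crate's. A 92 mm thing touching the back panel has its centre 46 mm in front of this point (-x)
- bay3 (a point): bay 3 of the crate (bay 1 is at the robot's left, +y; bay 4 at its right): foot of the back panel's inner face, middle of the bay's width, on the bench (which has a thin dark liner there); axes as the crate's. A 92 mm thing touching the back panel has its centre 46 mm in front of this point (-x)
- bay4 (a point): bay 4 of the crate (bay 1 is at the robot's left, +y; bay 4 at its right): foot of the back panel's inner face, middle of the bay's width, on the bench (which has a thin dark liner there); axes as the crate's. A 92 mm thing touching the back panel has its centre 46 mm in front of this point (-x)
- tape_dispenser: bystander: black desk tape dispenser, 150 x 55 x 80 mm; origin under its middle
- letter_bundle: bystander: strapped bundle of letters, 230 x 110 x 45 mm, lying flat; origin under its middle
- label_roll: bystander: roll of blank labels standing on its end, 90 mm across, 60 mm high; origin under its middle
- date_stamp: bystander: hand stamp with wooden knob, 62 x 40 x 92 mm; origin under its middle
- box_cutter: bystander: grey box cutter lying flat, 150 x 26 x 20 mm; origin under its middle
- mug: bystander: white mug, 82 mm across, 95 mm high; origin under its middle
- flat_parcel: bystander: flat brown parcel, 140 x 180 x 50 mm; origin under its middle
Mind the look-alikes: they are no part of the job. Leave any purple or yellow look-alike of the drum alone.

How it is judged:
By the outcome, as a careful person would: the job done as asked, in the order asked, and still so for the second after the job is handed in, with the robot touching nothing.
It also fails if it takes over 72 s, if anything falls off the work surface, if the arm or the gripper's body presses on something with over 40 N, if the wrist force passes 120 N, or if a joint passes its speed limit or range.

## Working session

There is one attempt and no reset: what is moved stays moved. The work goes in short steps, Python scripts to look and compute and a tool call to move; the robot and the scene stay as the last step left them, time stands still between calls to the robot, and variables do not carry over. Pictures are saved under pics/ and viewed, at most 13 in all, crops included, and the job is handed in when it is done.

Besides the shell and the picture viewer there is one more tool, called after "Emit:" as a command line: name --argument value ..., lists and objects as JSON in quotes. carry_out: Moves the arm, as the interface text tells. Its arguments: {"type":"object","properties":{"moves":{"type":"array","items":{"type":"object","properties":{"linear":{"type":"array","items":{"type":"number","minimum":-1,"maximum":1}},"turn":{"type":"number","minimum":-1,"maximum":1},"hand":{"type":"number"}}}},"squeeze":{"type":"number"}},"required":["moves"]}

```bash
mkdir -p pics; cat > h.py <<'E'
import numpy as np, cv2
from plant import bot
def model(n):
    m=bot.camera_model(n); return np.array(m["K"],float),np.array(m["dist_coeffs"],float),m
def ray(n,px,pose=None):
    K,d,m=model(n); T=np.array(m["pose"]) if pose is None else pose
    p=cv2.undistortPoints(np.array(px,float).reshape(-1,1,2),K,d).reshape(-1,2)
    D=np.c_[p,np.ones(len(p))]@T[:3,:3].T
    return T[:3,3],D
def onz(n,px,z,pose=None):
    o,D=ray(n,px,pose); return o+D*((z-o[2])/D[:,2])[:,None]
def proj(n,P):
    K,d,m=model(n); T=np.linalg.inv(np.array(m["pose"]))
    return cv2.projectPoints(np.array(P,float).reshape(-1,3),cv2.Rodrigues(T[:3,:3])[0],T[:3,3],K,d)[0].reshape(-1,2)
def snap(n,f):
    im=bot.read_camera(n)[:,:,::-1].copy(); cv2.imwrite(f"pics/{f}.png",im); return im
E
python3 - <<'E'
from h import *
s=bot.get_obs(); print({k:np.round(v,3) for k,v in s.items()})
for n in("scene","top"):
    snap(n,n+"0"); print(n,np.round(model(n)[2]["pose"],3), model(n)[0])
E
```

```text
{'time': np.float64(0.0), 'joint_positions': array([-1.484,  0.313,  1.498, -0.   ,  1.331, -0.223]), 'qvel': array([ 0.001, -0.   , -0.   ,  0.001, -0.001,  0.   ]), 'tau': array([-1.0000e-03, -4.0221e+01, -2.5227e+01,  6.9000e-02,  3.5000e-02,
       -0.0000e+00]), 'tool_pos': array([ 0.16 , -0.5  ,  0.238]), 'orientation': array([-3.103, -0.485, -0.   ]), 'wrist_force': array([ 0.38 ,  0.456, -0.284]), 'wrist_torque': array([ 0.01 ,  0.025, -0.054]), 'gripper_force': np.float64(0.0), 'finger_gap': np.float64(0.088)}
scene [[ 0.126  0.519 -0.846  1.641]
 [ 0.992 -0.049  0.117 -0.195]
 [ 0.019 -0.854 -0.521  0.752]
 [ 0.     0.     0.     1.   ]] [[480.09461685   0.         316.3626575 ]
 [  0.         480.09461685 207.85982501]
 [  0.           0.           1.        ]]
top [[-0.011 -0.998  0.055  0.418]
 [-1.     0.012  0.004 -0.032]
 [-0.005 -0.055 -0.998  1.511]
 [ 0.     0.     0.     1.   ]] [[471.95637225   0.         312.98746011]
 [  0.         471.95637225 207.27617491]
 [  0.           0.           1.        ]]
```

View pics/top0.png

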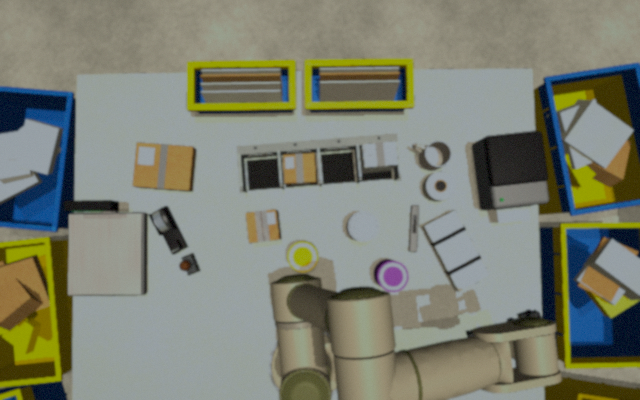

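View pics/scene0.png

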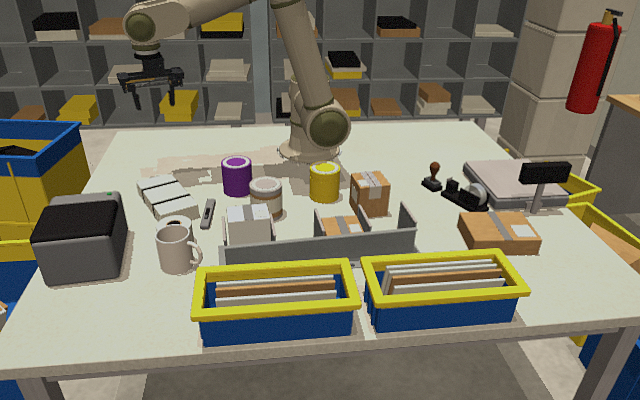

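The top view shows the crate around (320,165). Bays 1 (262,172) and 3 (339,168) are dark and empty, brown is in bay 2 (300,167) and white in bay 4 (380,155).

Candidates:
- **Carton:** the tan box at (263,225). The flat parcel at (165,166) and the brown stowed parcel at (300,167) are not it.
- **Drum:** the grey-lidded one at (360,226). The yellow (302,255), purple (391,275), label roll (437,186) and mug (433,155) are not it.

I'll check the choice in one crop.

```bash
python3 - <<'E'
from h import *
t=cv2.imread("pics/top0.png")[130:300,225:425]; t=cv2.resize(t,None,fx=4,fy=4,interpolation=cv2.INTER_CUBIC)[:, :]
t=cv2.resize(t,(700,595)); cv2.imwrite("pics/topc.png",t)
s=cv2.imread("pics/scene0.png")[150:270,215:425]; cv2.imwrite("pics/scenec.png",cv2.resize(s,(798,456),interpolation=cv2.INTER_CUBIC))
E
```

```text
(no output)
```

View pics/topc.png

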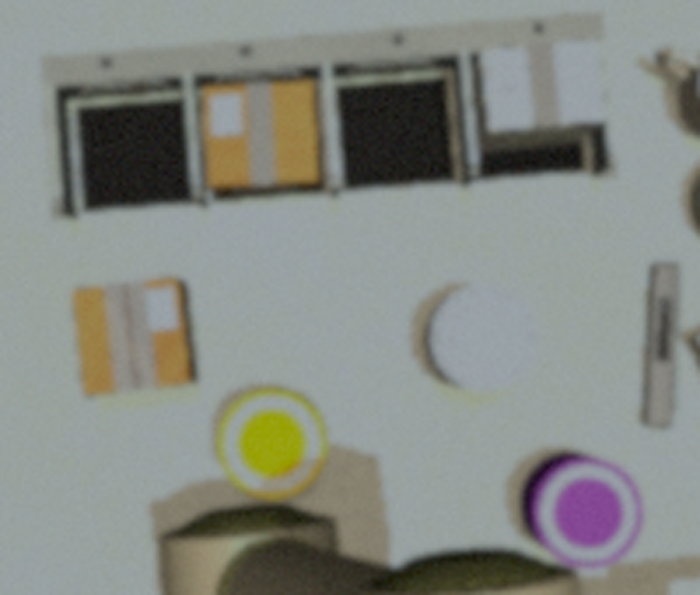

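View pics/scenec.png

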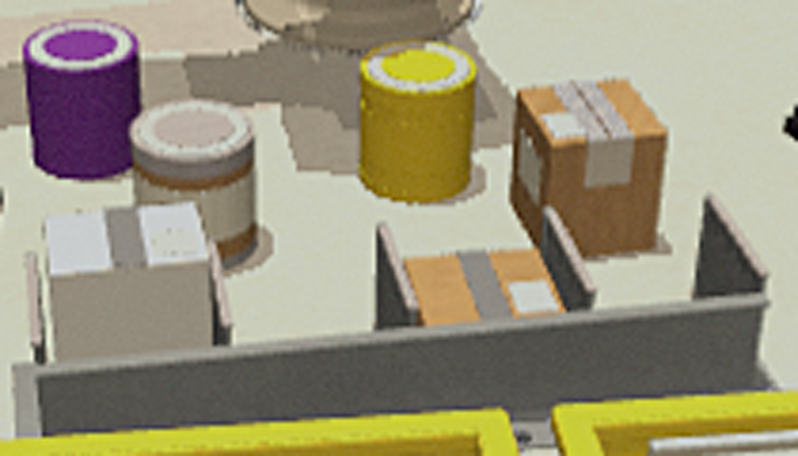

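The crops confirm the choice: the tan carton with grey tape (topc 134,337) and the drum with pale lid and brown bands (topc 481,337). Bays 1 and 3 are empty. Next I'll triangulate.

```bash
cat >> h.py <<'E'
def tri(a,b):
    o1,D1=ray("top",a);o2,D2=ray("scene",b);out=[]
    for d,e in zip(D1,D2):
        d=d/np.linalg.norm(d);e=e/np.linalg.norm(e)
        t=np.linalg.lstsq(np.c_[d,-e],o2-o1,rcond=None)[0]
        p,q=o1+t[0]*d,o2+t[1]*e; out.append(np.r_[(p+q)/2,np.linalg.norm(p-q)])
    return np.array(out)
E
python3 - <<'E'
from h import *
np.set_printoptions(precision=4,suppress=True)
T=lambda a:np.array(a,float)/3.5+[225-.36,130-.36]
S=lambda a:np.array(a,float)/3.8+[215-.37,150-.37]
ct=T([(74,291),(182,279),(195,380),(86,396)]); cs=S([(666,130),(547,140),(518,92),(627,80)])
print("carton",tri(ct,cs)); 
P=onz("top",ct,.105);print(P,P.mean(0))
print("drum",tri(T([(481,337)]),S([(193,130)])))
dt=T([(70,208),(200,200),(333,190),(462,180),(602,170)]); ds=S([(709,200),(549,210),(382,228),(213,243),(30,258)])
print("div",tri(dt,ds)); print(onz("top",dt,.092)); print(onz("scene",ds,.092))
# drum by lid contour in top
im=cv2.imread("pics/top0.png")
print("drum z.1",onz("top",T([(481,337)]),.1), "yellow",onz("top",T([(271,442)]),.1),"purple",onz("top",T([(586,511)]),.1))
print("back top edge scene",onz("scene",S([(40,375),(765,299)]),.075))
print("stowed white top", onz("top",T([(484,56),(603,42),(605,128),(488,131)]),.14))
print("brown top", onz("top",T([(203,84),(317,78),(318,183),(205,188)]),.068))
E
```

```text
carton [[0.4804 0.1749 0.1056 0.0007]
 [0.4895 0.0825 0.1067 0.0005]
 [0.4039 0.0748 0.1026 0.0053]
 [0.3911 0.1662 0.1024 0.0022]]
[[0.4803 0.1746 0.105 ]
 [0.4895 0.0824 0.105 ]
 [0.4035 0.072  0.105 ]
 [0.3909 0.1648 0.105 ]] [0.4411 0.1234 0.105 ]
drum [[ 0.4372 -0.1736  0.0992  0.003 ]]
div [[ 0.5542  0.1848  0.0876  0.0089]
 [ 0.5589  0.0694  0.0888  0.0035]
 [ 0.5661 -0.0481  0.0852  0.0014]
 [ 0.5735 -0.1631  0.0841  0.0074]
 [ 0.5811 -0.2859  0.0839  0.0095]]
[[ 0.5526  0.1797  0.092 ]
 [ 0.5582  0.0674  0.092 ]
 [ 0.5655 -0.0473  0.092 ]
 [ 0.5729 -0.1587  0.092 ]
 [ 0.5801 -0.2797  0.092 ]]
[[ 0.5613  0.1869  0.092 ]
 [ 0.5641  0.0699  0.092 ]
 [ 0.577  -0.0503  0.092 ]
 [ 0.5854 -0.1671  0.092 ]
 [ 0.5926 -0.2895  0.092 ]]
drum z.1 [[ 0.4373 -0.172   0.1   ]] yellow [[0.3501 0.0081 0.1   ]] purple [[ 0.2887 -0.2587  0.1   ]]
back top edge scene [[ 0.7028 -0.2805  0.075 ]
 [ 0.6643  0.1985  0.075 ]]
stowed white top [[ 0.6717 -0.1746  0.14  ]
 [ 0.6824 -0.2745  0.14  ]
 [ 0.6099 -0.2745  0.14  ]
 [ 0.6085 -0.1768  0.14  ]]
brown top [[ 0.6631  0.0657  0.068 ]
 [ 0.6672 -0.0347  0.068 ]
 [ 0.5743 -0.0345  0.068 ]
 [ 0.5711  0.0647  0.068 ]]
```

```bash
cat >> h.py <<'E'
def goal(x,y,z,yaw):
    s=bot.get_obs(); R=cv2.Rodrigues(np.array(s["orientation"],float))[0]
    l=R.T@(np.array([x,y,z])-s["tool_pos"]); yw=np.arctan2(R[1,0],R[0,0])
    print("t",round(float(s["time"]),2),"at",np.round(s["tool_pos"],4),"yaw",round(yw,3),"linear",np.round(l,4),"turn",round((yw-yaw)/(np.pi/2),4))
E
python3 -c "
from h import *
goal(.370,-.217,.239,.583);goal(.370,-.217,.055,.583)"
```

```text
t 0.1 at [ 0.16   -0.4998  0.2382] yaw 0.31 linear [ 0.2862 -0.2053 -0.0005] turn -0.1739
t 0.1 at [ 0.16   -0.4998  0.2382] yaw 0.31 linear [ 0.2861 -0.2051  0.1835] turn -0.1739
```

Emit:
carry_out --moves '[{"linear": [0.286,-0.205,0],"turn": -0.174,"hand": 50},{"linear": [0.286,-0.205,0],"turn": -0.174,"hand": 50},{"linear": [0.286,-0.205,0],"turn": -0.174,"hand": 50},{"linear": [0.286,-0.205,0],"turn": -0.174,"hand": 50},{"linear": [0.286,-0.205,0],"turn": -0.174,"hand": 50},{"linear": [0.286,-0.205,0],"turn": -0.174,"hand": 50},{"linear": [0.286,-0.205,0],"turn": -0.174,"hand": 50},{"linear": [0.286,-0.205,0],"turn": -0.174,"hand": 50},{"linear": [0.286,-0.205,0.04],"turn": -0.174,"hand": 50},{"linear": [0.286,-0.205,0.08],"turn": -0.174,"hand": 50}]'

```text
time: 1.1
tool_pos: [0.3702, -0.2178, 0.1581]
orientation: [3.007, 0.904, 0.001]
wrist_force: [0.1, -1.4, -0.2]
finger_gap: 0.0498
gripper_force: 0.0
```

```bash
python3 -c "
from h import *
goal(.370,-.217,.055,.583)
im=snap('wrist','w1');t=snap('top','t1')
h=model('wrist')[2]['hand_eye'];print(np.round(h,3))
cv2.imwrite('pics/w1t1.png',np.vstack([cv2.resize(im,(480,300)),cv2.resize(t[130:300,200:472],(480,300))]))"
```

```text
t 1.1 at [ 0.3702 -0.2178  0.1581] yaw 0.584 linear [ 0.0003 -0.001   0.1031] turn 0.0006
[[-0.    -0.964 -0.266  0.069]
 [ 1.    -0.    -0.     0.   ]
 [ 0.    -0.266  0.964 -0.146]
 [ 0.     0.     0.     1.   ]]
```

View pics/w1t1.png

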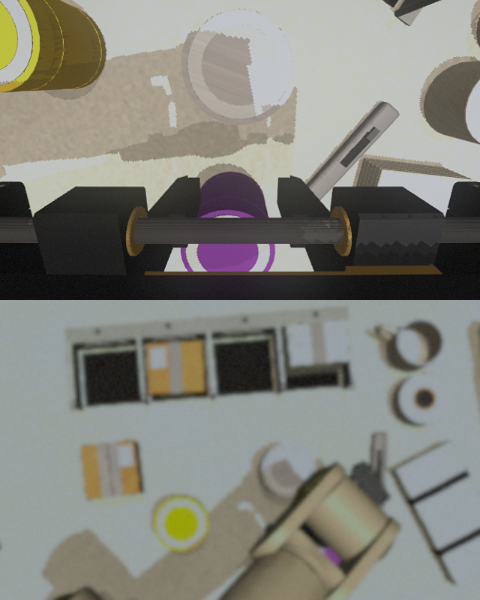

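The wrist view shows the drum ahead at (240,80), purple behind at (235,250) and yellow off to the left at (40,50). The fingers have clear space on both sides, so I'll descend and then push slowly.

Emit:
carry_out --moves '[{"linear": [0,0,0.035],"turn": 0,"hand": 50},{"linear": [0,0,0.07],"turn": 0,"hand": 50},{"linear": [0,0,0.103],"turn": 0,"hand": 50},{"linear": [0.01,0,0.103],"turn": 0,"hand": 50},{"linear": [0.02,0,0.103],"turn": 0,"hand": 50},{"linear": [0.028,0,0.103],"turn": 0,"hand": 50},{"linear": [0.035,0,0.103],"turn": 0,"hand": 50},{"linear": [0.042,0,0.103],"turn": 0,"hand": 50},{"linear": [0.05,0,0.103],"turn": 0,"hand": 50},{"linear": [0.058,0,0.103],"turn": 0,"hand": 50}]'

```text
time: 2.2
tool_pos: [0.419, -0.1859, 0.0569]
orientation: [3.007, 0.903, 0.0]
wrist_force: [-4.4, -2.9, 6.4]
finger_gap: 0.0501
gripper_force: 3.5
```

Emit:
carry_out --moves '[{"linear": [0.009,0,0],"turn": 0,"hand": 50},{"linear": [0.018,0,0],"turn": 0,"hand": 50},{"linear": [0.027,0,0],"turn": 0,"hand": 50},{"linear": [0.036,0,0],"turn": 0,"hand": 50},{"linear": [0.045,0,0],"turn": 0,"hand": 50},{"linear": [0.054,0,0],"turn": 0,"hand": 50},{"linear": [0.063,0,0],"turn": 0,"hand": 50},{"linear": [0.071,0,0],"turn": 0,"hand": 50},{"linear": [0.076,0,0],"turn": 0,"hand": 50},{"linear": [0.08,0,0],"turn": 0,"hand": 50}]'

```text
time: 3.2
tool_pos: [0.4856, -0.1416, 0.0567]
orientation: [3.008, 0.904, 0.0]
wrist_force: [-4.7, -3.3, 5.1]
finger_gap: 0.0505
gripper_force: 3.5
```

Emit:
carry_out --moves '[{"linear": [-0.02,0,0],"turn": 0,"hand": 50},{"linear": [-0.04,0,0],"turn": 0,"hand": 50},{"linear": [-0.04,0,-0.05],"turn": 0,"hand": 50},{"linear": [-0.04,0,-0.1],"turn": 0,"hand": 50},{"linear": [-0.04,0,-0.1],"turn": 0,"hand": 50}]'

```text
time: 3.7
tool_pos: [0.4543, -0.1647, 0.162]
orientation: [3.001, 0.901, 0.012]
wrist_force: [0.2, 0.7, -0.7]
finger_gap: 0.0504
gripper_force: 0.0
```

```bash
python3 -c "
from h import *
s=bot.get_obs();goal(.4,-.12,.155,.07)
im=snap('wrist','w2');t=snap('scene','s2')
cv2.imwrite('pics/w2s2.png',np.vstack([cv2.resize(im,(480,300)),cv2.resize(t[130:280,180:420],(480,300))]))"
```

```text
t 3.7 at [ 0.4543 -0.1647  0.162 ] yaw 0.583 linear [-0.0207 -0.0673  0.0062] turn 0.3267
```

View pics/w2s2.png

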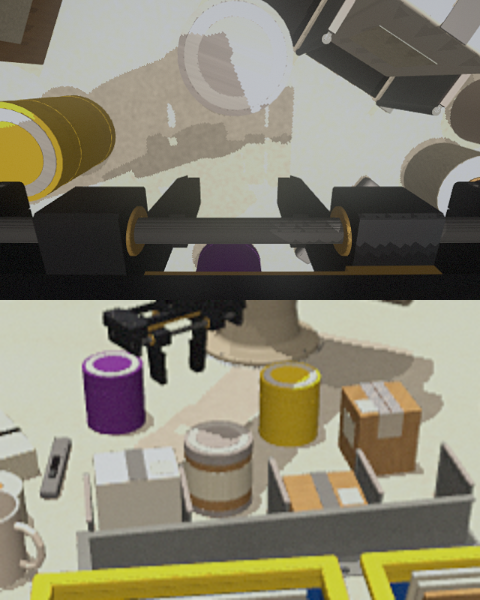

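The drum stands upright at about (218,470), in front of empty bay 3. The crate's corners are in the wrist view at (305,40) and (380,100). Next I'll line up with the bay and measure from the wrist camera.

Emit:
carry_out --moves '[{"linear": [-0.02,-0.067,-0.05],"turn": 0.327,"hand": 50},{"linear": [-0.02,-0.067,-0.05],"turn": 0.327,"hand": 50},{"linear": [-0.02,-0.067,-0.05],"turn": 0.327,"hand": 50},{"linear": [-0.02,-0.067,-0.05],"turn": 0.327,"hand": 50},{"linear": [-0.02,-0.067,-0.05],"turn": 0.327,"hand": 50}]'

```text
time: 4.3
tool_pos: [0.3978, -0.1182, 0.2048]
orientation: [-3.138, -0.109, 0.003]
wrist_force: [-0.2, -0.0, -0.1]
finger_gap: 0.0499
gripper_force: 0.0
```

```bash
cat >> h.py <<'E'
def wpose(s):
    T=np.eye(4);T[:3,:3]=cv2.Rodrigues(np.array(s["orientation"],float))[0];T[:3,3]=s["tool_pos"]
    return T@np.array(model("wrist")[2]["hand_eye"])
E
python3 -c "
from h import *
s=bot.get_obs();P=wpose(s);np.save('P3',P)
im=snap('wrist','w3');snap('top','t3');snap('scene','s3')
print(onz('scene',[(289,199)],.1))
goal(.4,-.12,.055,.07)"
```

```text
[[ 0.52912125 -0.11526257  0.1       ]]
t 4.45 at [ 0.398  -0.1185  0.205 ] yaw 0.071 linear [0.0021 0.0018 0.15  ] turn 0.0008
```

View pics/w3.png

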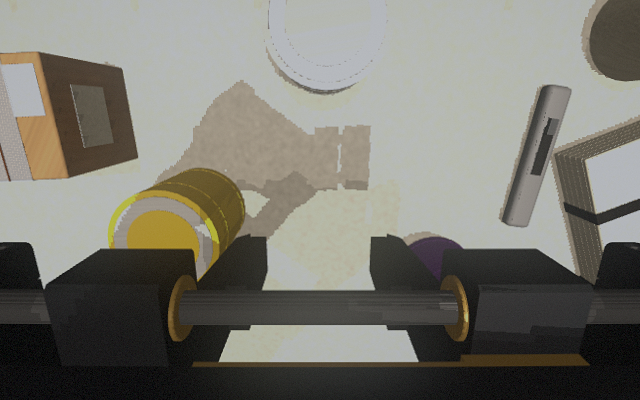

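The drum lid is centred at about (327,25), 5 mm or less off the finger midline. The descent area is clear, with yellow at (180,225) and purple at (435,250) outside the fingers. I'll push in, but stop before the gripper body reaches the tall parcel.

Emit:
carry_out --moves '[{"linear": [0,0,0.05],"turn": 0,"hand": 50},{"linear": [0,0,0.1],"turn": 0,"hand": 50},{"linear": [0.01,0,0.15],"turn": 0,"hand": 50},{"linear": [0.03,0,0.15],"turn": 0,"hand": 50},{"linear": [0.05,0,0.15],"turn": 0,"hand": 50},{"linear": [0.065,0,0.15],"turn": 0,"hand": 50},{"linear": [0.073,0,0.15],"turn": 0,"hand": 50},{"linear": [0.08,0,0.15],"turn": 0,"hand": 50},{"linear": [0.088,0,0.15],"turn": 0,"hand": 50},{"linear": [0.096,0,0.15],"turn": 0,"hand": 50}]'

```text
time: 5.45
tool_pos: [0.494, -0.1121, 0.0556]
orientation: [-3.14, -0.109, 0.001]
wrist_force: [-2.3, -0.4, -0.3]
finger_gap: 0.05
gripper_force: 1.2
```

Emit:
carry_out --moves '[{"linear": [0.008,0,0],"turn": 0,"hand": 50},{"linear": [0.016,0,0],"turn": 0,"hand": 50},{"linear": [0.024,0,0],"turn": 0,"hand": 50},{"linear": [0.032,0,0],"turn": 0,"hand": 50},{"linear": [0.04,0,0],"turn": 0,"hand": 50},{"linear": [0.048,0,0],"turn": 0,"hand": 50},{"linear": [0.055,0,0],"turn": 0,"hand": 50},{"linear": [0.06,0,0],"turn": 0,"hand": 50},{"linear": [0.062,0,0],"turn": 0,"hand": 50},{"linear": [0.062,0,0],"turn": 0,"hand": 50}]'

```text
time: 6.45
tool_pos: [0.556, -0.1077, 0.0557]
orientation: [3.14, 0.109, 0.001]
wrist_force: [-0.9, 0.4, -1.0]
finger_gap: 0.0496
gripper_force: 0.2
```

Emit:
carry_out --moves '[{"linear": [-0.02,0,0],"turn": 0,"hand": 50},{"linear": [-0.06,0,0],"turn": 0,"hand": 20},{"linear": [-0.06,0,-0.05],"turn": 0,"hand": 0},{"linear": [-0.06,0,-0.1],"turn": 0.3,"hand": 0},{"linear": [-0.06,0,-0.1],"turn": 1,"hand": 0},{"linear": [-0.06,0,-0.1],"turn": 1,"hand": 0}]'

```text
time: 7.05
tool_pos: [0.4966, -0.1123, 0.1576]
orientation: [3.082, -0.604, 0.007]
wrist_force: [0.2, -0.1, 0.1]
finger_gap: 0.0115
gripper_force: 0.0
```

```bash
python3 -c "
from h import *
s=bot.get_obs();snap('top','t4');t=snap('scene','s4')
print(np.round(s['joint_positions'],2));goal(.545,-.113,.055,-1.501)
cv2.imwrite('pics/s4c.png',cv2.resize(t[150:280,190:430],(720,390),interpolation=cv2.INTER_CUBIC))"
```

```text
[-0.45  0.36  1.66  0.    1.12  1.5 ]
t 7.15 at [ 0.4961 -0.112   0.1563] yaw -0.382 linear [ 0.0456 -0.0173  0.1014] turn 0.7123
```

View pics/s4c.png

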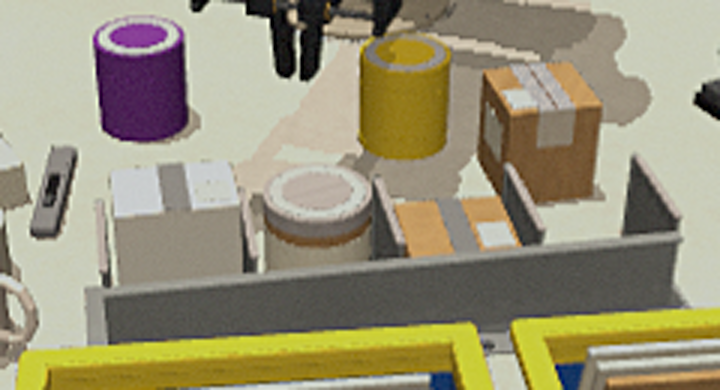

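Emit:
carry_out --moves '[{"linear": [0,0,0],"turn": 0.712,"hand": 0},{"linear": [0,0,0],"turn": 0.712,"hand": 0},{"linear": [0,0,0],"turn": 0.712,"hand": 0},{"linear": [0,0,0],"turn": 0.712,"hand": 0},{"linear": [0,0,0],"turn": 0.712,"hand": 0},{"linear": [0,0,0],"turn": 0.712,"hand": 0},{"linear": [0,0,0],"turn": 0.712,"hand": 0},{"linear": [0,0,0],"turn": 0.712,"hand": 0},{"linear": [0,0,0],"turn": 0.712,"hand": 0}]'

```text
time: 8.05
tool_pos: [0.496, -0.1119, 0.1556]
orientation: [-2.303, 2.136, -0.0]
wrist_force: [0.2, 0.0, 0.6]
finger_gap: 0.0001
gripper_force: 0.0
```

```bash
python3 -c "
from h import *
print(onz('scene',[(295.7,213.3)],.1),bot.get_obs()['joint_positions'][5]);goal(.505,-.112,.055,-1.501);goal(.55,-.109,.055,-1.501);goal(.58,-.107,.055,-1.501)"
```

```text
[[ 0.60289672 -0.10382803  0.1       ]] 2.613686051902351
t 8.05 at [ 0.496  -0.1119  0.1556] yaw -1.496 linear [ 0.0008 -0.009   0.1007] turn 0.0033
t 8.05 at [ 0.496  -0.1119  0.1556] yaw -1.496 linear [ 0.0011 -0.0541  0.1007] turn 0.0033
t 8.05 at [ 0.496  -0.1119  0.1556] yaw -1.496 linear [ 0.0014 -0.0841  0.1007] turn 0.0033
```

Emit:
carry_out --moves '[{"linear": [0,0,0.05],"turn": 0,"hand": 0},{"linear": [0,0,0.1],"turn": 0,"hand": 0},{"linear": [0,-0.02,0.1],"turn": 0,"hand": 0},{"linear": [0,-0.035,0.1],"turn": 0,"hand": 0},{"linear": [0,-0.042,0.1],"turn": 0,"hand": 0},{"linear": [0,-0.049,0.1],"turn": 0,"hand": 0},{"linear": [0,-0.056,0.1],"turn": 0,"hand": 0},{"linear": [0,-0.063,0.1],"turn": 0,"hand": 0},{"linear": [0,-0.069,0.1],"turn": 0,"hand": 0},{"linear": [0,-0.074,0.1],"turn": 0,"hand": 0}]'

```text
time: 9.05
tool_pos: [0.5701, -0.1066, 0.0558]
orientation: [2.3, -2.14, -0.0]
wrist_force: [-4.1, 0.5, 2.4]
finger_gap: 0.0
gripper_force: 2.1
```

Emit:
carry_out --moves '[{"linear": [0,-0.002,0],"turn": 0,"hand": 0},{"linear": [0,-0.004,0],"turn": 0,"hand": 0},{"linear": [0,-0.006,0],"turn": 0,"hand": 0}]'

```text
time: 9.35
tool_pos: [0.5725, -0.1062, 0.0556]
orientation: [2.296, -2.135, -0.011]
wrist_force: [-36.6, -3.2, 21.1]
finger_gap: 0.0003
gripper_force: 19.1
```

Emit:
carry_out --moves '[{"linear": [0,0.02,0],"turn": 0,"hand": 0},{"linear": [0,0.06,0],"turn": 0,"hand": 20},{"linear": [0,0.06,-0.06],"turn": 0,"hand": 50},{"linear": [0,0.06,-0.11],"turn": -0.3,"hand": 50},{"linear": [0,0.06,-0.16],"turn": -0.6,"hand": 50}]'

```text
time: 9.85
tool_pos: [0.5157, -0.1104, 0.2078]
orientation: [-2.598, 1.765, -0.001]
wrist_force: [0.9, -0.1, -0.3]
finger_gap: 0.0304
gripper_force: 0.0
```

```bash
python3 -c "
from h import *
s=bot.get_obs();a=snap('top','t5');t=snap('scene','s5')
goal(.36,.118,.2,.085)
cv2.imwrite('pics/s5c.png',np.vstack([cv2.resize(t[170:260,230:410],(598,299),interpolation=cv2.INTER_CUBIC),cv2.resize(a[120:210,235:415],(598,299),interpolation=cv2.INTER_CUBIC)]))"
```

```text
t 9.95 at [ 0.5184 -0.1114  0.2123] yaw -1.195 linear [-0.2717  0.0633  0.0092] turn -0.8149
```

View pics/s5c.png

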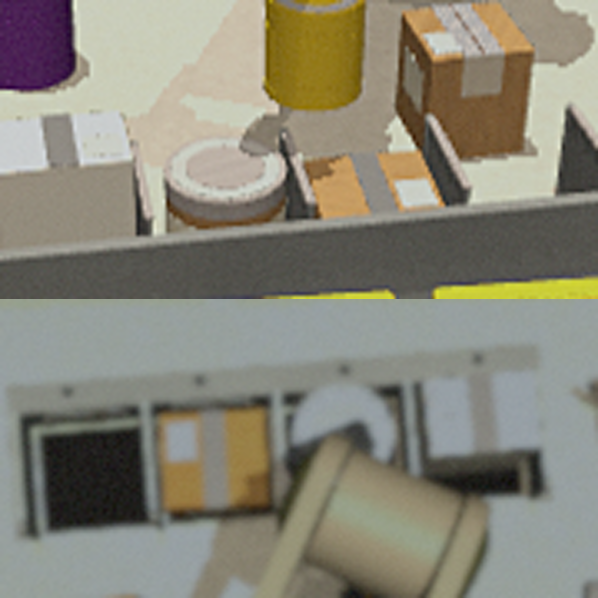

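The drum stands upright in bay 3 with its lid at (226,168). From the top it overlaps the panel edge and the push ended on a hard stop, so it looks home. Next is the carton.

Emit:
carry_out --moves '[{"linear": [-0.04,0.01,0],"turn": -0.815,"hand": 50},{"linear": [-0.08,0.02,0],"turn": -0.815,"hand": 50},{"linear": [-0.12,0.03,0],"turn": -0.815,"hand": 50},{"linear": [-0.16,0.04,0],"turn": -0.815,"hand": 50},{"linear": [-0.2,0.05,0],"turn": -0.815,"hand": 50},{"linear": [-0.24,0.06,0],"turn": -0.815,"hand": 50},{"linear": [-0.272,0.063,0],"turn": -0.815,"hand": 50},{"linear": [-0.272,0.063,0],"turn": -0.815,"hand": 50},{"linear": [-0.272,0.063,0],"turn": -0.815,"hand": 50},{"linear": [-0.272,0.063,0],"turn": -0.815,"hand": 50}]'

```text
time: 10.95
tool_pos: [0.3584, 0.1203, 0.2054]
orientation: [-3.139, -0.128, -0.001]
wrist_force: [-0.5, -0.3, 0.9]
finger_gap: 0.0502
gripper_force: 0.0
```

```bash
python3 -c "
from h import *
snap('top','t6');snap('scene','s6')
print(onz('scene',[(298,220.6)],.1))
goal(.36,.118,.055,.085)"
```

```text
[[ 0.63765781 -0.1011827   0.1       ]]
t 11.05 at [0.3584 0.1201 0.2054] yaw 0.078 linear [0.0014 0.0022 0.1504] turn -0.0043
```

Emit:
carry_out --moves '[{"linear": [0,0.003,0.05],"turn": 0,"hand": 50},{"linear": [0,0.003,0.1],"turn": 0,"hand": 50},{"linear": [0,0.003,0.15],"turn": 0,"hand": 50},{"linear": [0.012,0.003,0.15],"turn": 0,"hand": 50},{"linear": [0.02,0.003,0.15],"turn": 0,"hand": 50},{"linear": [0.027,0.003,0.15],"turn": 0,"hand": 50},{"linear": [0.034,0.003,0.15],"turn": 0,"hand": 50},{"linear": [0.042,0.003,0.15],"turn": 0,"hand": 50},{"linear": [0.05,0.003,0.15],"turn": 0,"hand": 50},{"linear": [0.058,0.003,0.15],"turn": 0,"hand": 50}]'

```text
time: 12.05
tool_pos: [0.4169, 0.1218, 0.0561]
orientation: [3.139, 0.128, 0.0]
wrist_force: [-4.7, -0.8, 4.8]
finger_gap: 0.0503
gripper_force: 2.5
```

Emit:
carry_out --moves '[{"linear": [0.008,0,0],"turn": 0,"hand": 50},{"linear": [0.016,0,0],"turn": 0,"hand": 50},{"linear": [0.024,0,0],"turn": 0,"hand": 50},{"linear": [0.032,0,0],"turn": 0,"hand": 50},{"linear": [0.04,0,0],"turn": 0,"hand": 50},{"linear": [0.047,0,0],"turn": 0,"hand": 50},{"linear": [0.05,0,0],"turn": 0,"hand": 50}]'

```text
time: 12.75
tool_pos: [0.4669, 0.1258, 0.0559]
orientation: [3.139, 0.127, 0.001]
wrist_force: [-4.4, -0.2, 3.8]
finger_gap: 0.05
gripper_force: 2.6
```

```bash
python3 -c "
from h import *
t=snap('scene','s7')
goal(.57,.134,.055,.07)
cv2.imwrite('pics/s7c.png',cv2.resize(t[140:260,280:460],(720,480),interpolation=cv2.INTER_CUBIC))"
```

```text
t 12.8 at [0.4671 0.1259 0.0558] yaw 0.081 linear [0.1032 0.0002 0.0009] turn 0.0071
```

View pics/s7c.png

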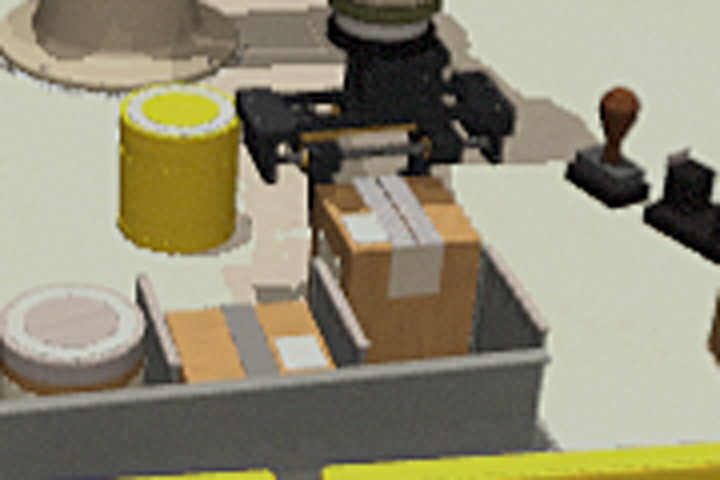

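The carton is upright and entering bay 1 between its dividers, with its front corners at (358,248) and (478,240). I'll keep going.

Emit:
carry_out --moves '[{"linear": [0.008,0,0],"turn": 0.003,"hand": 50},{"linear": [0.016,0.001,0],"turn": 0.006,"hand": 50},{"linear": [0.024,0.001,0],"turn": 0.007,"hand": 50},{"linear": [0.032,0.001,0],"turn": 0.007,"hand": 50},{"linear": [0.04,0.002,0],"turn": 0.007,"hand": 50},{"linear": [0.048,0.002,0],"turn": 0.007,"hand": 50},{"linear": [0.056,0.003,0],"turn": 0.007,"hand": 50},{"linear": [0.064,0.003,0],"turn": 0.007,"hand": 50},{"linear": [0.072,0.003,0],"turn": 0.007,"hand": 50},{"linear": [0.08,0.003,0],"turn": 0.007,"hand": 50}]'

```text
time: 13.8
tool_pos: [0.5469, 0.1294, 0.0557]
orientation: [3.14, 0.11, -0.0]
wrist_force: [-2.8, 0.1, -0.1]
finger_gap: 0.0495
gripper_force: 1.4
```

Emit:
carry_out --moves '[{"linear": [0.006,0,0],"turn": 0,"hand": 50},{"linear": [0.01,0,0],"turn": 0,"hand": 50},{"linear": [0.013,0,0],"turn": 0,"hand": 50}]'

```text
time: 14.1
tool_pos: [0.5594, 0.1303, 0.0557]
orientation: [3.14, 0.11, -0.0]
wrist_force: [-4.1, -0.4, 0.8]
finger_gap: 0.0501
gripper_force: 1.7
```

Emit:
carry_out --moves '[{"linear": [0.003,0,0],"turn": 0,"hand": 50},{"linear": [0.005,0,0],"turn": 0,"hand": 50}]'

```text
time: 14.3
tool_pos: [0.5624, 0.1306, 0.0557]
orientation: [3.14, 0.11, -0.009]
wrist_force: [-24.0, -3.3, 14.1]
finger_gap: 0.0502
gripper_force: 12.1
```

Emit:
carry_out --moves '[{"linear": [0.002,0,0],"turn": 0,"hand": 50},{"linear": [0.004,0,0],"turn": 0,"hand": 50}]'

```text
time: 14.5
tool_pos: [0.5621, 0.1306, 0.0557]
orientation: [3.139, 0.111, -0.027]
wrist_force: [-53.7, -9.0, 34.0]
finger_gap: 0.0501
gripper_force: 26.7
```

Emit:
carry_out --moves '[{"linear": [-0.02,0,0],"turn": 0,"hand": 50},{"linear": [-0.06,0,0],"turn": 0,"hand": 50},{"linear": [-0.08,0,-0.05],"turn": 0,"hand": 50},{"linear": [-0.1,0,-0.1],"turn": 0,"hand": 50},{"linear": [-0.13,0,-0.15],"turn": 0,"hand": 50},{"linear": [-0.18,0,-0.17],"turn": 0,"hand": 50},{"linear": [-0.2,0,-0.17],"turn": 0,"hand": 50},{"linear": [-0.2,0,-0.17],"turn": 0,"hand": 50}]'

```text
time: 15.3
tool_pos: [0.367, 0.117, 0.2276]
orientation: [3.14, 0.111, 0.008]
wrist_force: [-0.0, -0.6, 0.0]
finger_gap: 0.0496
gripper_force: 0.0
```

```bash
python3 -c "
from h import *
a=snap('top','t8');t=snap('scene','s8')
print(np.round(bot.get_obs()['tool_pos'],3))
cv2.imwrite('pics/s8c.png',np.vstack([cv2.resize(t[140:260,220:460],(598,299),interpolation=cv2.INTER_CUBIC),cv2.resize(a[120:210,235:415],(598,299),interpolation=cv2.INTER_CUBIC)]))"
```

```text
[0.369 0.117 0.226]
```

View pics/s8c.png

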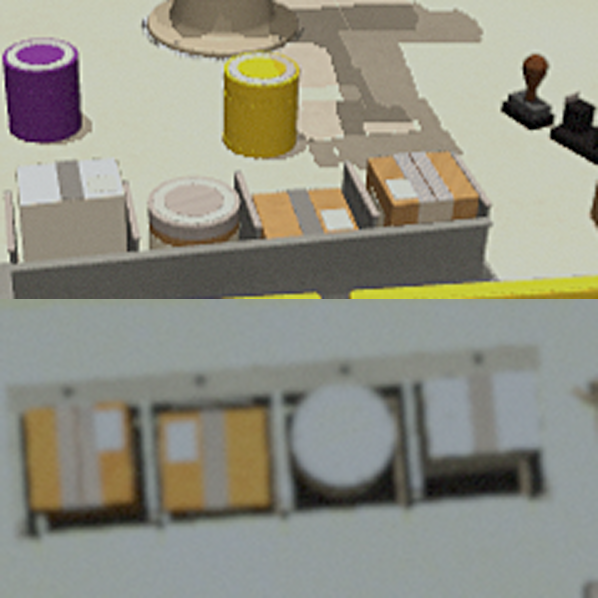

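The carton stands in bay 1 (80,455) and the drum in bay 3 (343,435). Both are upright at the back panel, the neighbouring parcels haven't moved, and the robot is clear. I'm handing it in.

```bash
python3 -c "
from plant import bot
print(bot.job_done())"
```

```text
the job is handed in; nothing more can be done
None
```

The carton is in bay 1 and the drum in bay 3, both upright and pushed to a hard stop at the back panel; nothing else looks moved in the final pictures, and the job was handed in after about 15 s of robot time.

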